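# Latch the loaded camera-sealing jig

## Robot

A 6-joint arm with a two-finger parallel gripper is mounted at the origin on the work surface. World frame = base frame: x ahead of the robot, y to its left, z up, the work surface at z = 0. Lengths are in m, angles in rad, forces in N, time in s.
With the tool pointing down it reaches from about 0.35 to 0.775 m from the base axis. Payload 5.5 kg.
Tool frame: the origin (TCP) lies at the very end of the fingers, on their centre line; the grasp point (between the pads) lies 19 mm behind it; z points along the fingers, y is the line along which they close (so a half turn about z gives the same grasp; the last joint's range is limited). The gripper opens to 85 mm and grips with 20 to 120 N. Pads are 22 mm wide; open, the fingers measure 114 mm over their backs; the gripper's body (76 mm by 85 mm) begins 54 mm behind the grasp point. The pads swing forward as they close: fully open they stand 13 mm farther back than shut.
Start: joints at [-1.419, 0.313, 0.046, 1.304, 0, 1.431], TCP at [0.165, -0.551, 0.231] pointing down, gripper open.
Joint ranges: [-2.76, 2.76], [-0.86, 1.69], [-1.03, 1.26], [-2.2, 2.34], [-1.47, 1.5], [-3.14, 3.14]. Speed limits (rad/s): [2.57, 2.57, 3.14, 3.14, 3.14, 3.14].

## Interface

Orientations are given as a rotation vector (axis times angle).
In Python, from station import arm, viewer gives the robot as it stands.
- The arm moves only by the tool move_arm, never from a script. Its arguments are lists of equal length, an entry for each row: "offset": the shift along the tool's x, y, z in m, a list of three; "rot": the turn, a rotation vector about the tool's x, y, z in degrees, a list of three; "grip": the opening, from 0 (shut) to 1 (fully open). A call has 1 to 5 rows; each row is the pose to reach, as a shift and turn from the pose commanded when the call began, along the tool's axes at that moment; what a row does not reach only later rows make up. A row lasts 1/12 s, in which the tool goes at most 41.7 mm and 7.16 degrees, less where a joint would pass 70% of its speed; a pose out of reach is approached as far as the arm can. A call with a gripper value outside its range is refused whole. The fingers move at their own pace and stop on an object; "force" is the grip in N (left out, the last holds). Time passes only in rows, so rows that repeat a pose let the fingers close. It gives the time, the measured TCP pose, the force, the opening and the grip force at its end, in the units of the state.
- arm.observe(): the state, without advancing time (a new reading comes with each control period).
- viewer.read_camera(name): name is "scene" or "top"; returns (picture, depth): 420x560x3 uint8, red, green, blue; 420x560 float32, m along the optical axis (not along the pixel's ray), 0 where there is no reading.
- viewer.get_calibration(name): a dict with "intrinsics" (3x3 intrinsics, pixels), "k1" (the pictures are not rectified: a ray, as slopes to the right and down, at radius r is drawn at 1 + k1 r^2 times it, then the intrinsics apply), "cam_to_world" (4x4, takes a point from camera to world coordinates). Camera axes: x right, y up, looking along -z (the intrinsics and any distortion apply to the point x, -y, -z); pixel columns grow to the right and rows downward; lengths in m; the calibration is good to about 2 mm. A picture is of the moment at which its call begins. get_calibration takes no time and is no camera call.
- arm.close_job(): hands the job in; it is judged then, once.
The state is a dict: "time_s": time; "q": joint angles; "joint_vel": joint speeds; "joint_torque": joint torques, N m; "ee_pos": TCP position; "orientation": TCP orientation; "force": force on the tool from outside, world axes, zero at the start; "moment": the same for the moment, N m; "opening": finger opening in m; "grip_force": force on a finger pad.
Only numpy, scipy, OpenCV 4.12 (cv2) and the standard library are available. Lean on these libraries where they do the work, as an engineer would, in place of code of your own. Each camera call takes 0.05 s, during which the arm holds its last target. There are 200 camera calls.

## Task

One of the two sealing jigs has a white camera housing lying in it; the other is empty. On the loaded jig, tip the steel hook of the draw latch down over its brass keeper, then press the red lever down past centre so that it stays down by itself and the blue slide is drawn up against the camera. Leave the empty jig's latch as it is.

Things in the scene. Friction and masses are not known exactly. Their poses are not given: they have to be found in the camera images.
- jig: Loaded jig, fixed: aluminium plate 270 (x) x 180 (y) x 12 mm. Origin: centre of its underside, on the table; z up; x runs from the latch's lever to its keeper. White camera along x at y +45, top at z 87. Draw latch along the line y -42 mm; lever pivot at x 0, z 50, axis along y. Blue slide with keeper at the +x end, drawn 5 mm to -x against a 6 N/mm spring. The empty jig is alike
- lever (a joint): Loaded jig's lever, rad. 0: level, pointing to jig -x (dead centre); positive: raised; -0.14: its rigid stop, past centre, where the hook's pull keeps it down. Starts near 1.12, tip up and to -x. Red grip 26 mm wide, 8 thick, 43 to 95 mm from the pivot. Stays put while the hook is slack; hooked, it springs partly back if let go well before centre. Smooth; pressing takes 3 to 9 N
- lever_grip (a point): Middle of the red grip's upper face on the loaded jig, 70 mm from the lever's pivot
- hook (a joint): Loaded jig's hook against its lever, rad. The hook's slope above level, towards the keeper (jig +x), is this value minus the lever's; starts near 0.93 rad. Its stiff hinge is on the lever 30 mm from the lever's pivot. A push from above under 2 N tips it down; it stays when steeper than about 0.7 rad and falls by itself when flatter
- hook_end (a point): Centre of the end bar (6 mm thick) of the loaded jig's hook: a steel frame 38 mm wide, 90 mm from hinge to bar. Behind the bar a 21 mm long window, which goes over the keeper; behind that a plate 22 mm long and 4 thick, its middle 35 mm from the bar: the place to press. Hooked, the plate lies about 25 to 50 mm to +x of the lever's pivot, top near z 60
- keeper (a point): Loaded jig's keeper seat: where the end bar's centre lies when taut; jig x 65.5 (about 60 drawn up), y -42, z 50 mm; moves with the slide, axes as the jig's. The brass keeper, a tongue 20 mm wide, is just to -x of this point, its top 10 mm above it. The hooked bar rests on a ledge 3 mm below the point; while slack it lies 5 to 10 mm beyond to +x
- spare_hook_end (a point): Centre of the end bar of the same hook on the empty jig, to be left alone

How it is judged:
By the outcome, as a careful person would: the job done as asked, in the order asked, and still so for the second after the job is handed in, with the robot touching nothing.
It also fails if it takes over 45 s, if anything falls off the work surface, if the arm or the gripper's body presses on something with over 40 N, if the wrist force passes 120 N, or if a joint passes its speed limit or range.

## Working session

There is one attempt and no reset: what is moved stays moved. The work goes in short steps, Python scripts to look and compute and a tool call to move; the robot and the scene stay as the last step left them, time stands still between calls to the robot, and variables do not carry over. Pictures are saved under pics/ and viewed, at most 10 in all, crops included, and the job is handed in when it is done.

Besides the shell and the picture viewer there is one more tool, called after ">>>" as name(argument=value, ...) on one line, values as JSON. move_arm: Moves the arm, as the interface text tells. Its arguments: {"type":"object","properties":{"offset":{"type":"array"},"rot":{"type":"array"},"grip":{"type":"array"},"force":{"type":"number"}},"required":["offset","rot","grip"]}

```bash
mkdir -p pics
cat > h.py <<'E'
import numpy as np, cv2
from station import arm, viewer
from scipy.spatial.transform import Rotation as R
def snap(n,tag):
    p,d=viewer.read_camera(n); np.savez(f'{tag}.npz',p=p,d=d); cv2.imwrite(f'pics/{tag}.png',p[:,:,::-1]); return p,d
def world(n,d,u,v,z=None):
    c=viewer.get_calibration(n);K=np.array(c['intrinsics']);T=np.array(c['cam_to_world'])
    x,y=(u-K[0,2])/K[0,0],(v-K[1,2])/K[1,1]
    rd=np.hypot(x,y);r=rd
    for _ in range(20): r=rd/(1+c['k1']*r*r)
    s=r/rd if rd>0 else 1
    ray=np.array([x*s,-y*s,-1.])
    if z is not None:
        w=T[:3,:3]@ray; t=(z-T[2,3])/w[2]; return T[:3,3]+t*w
    return T[:3,:3]@(ray*d[int(round(v)),int(round(u))])+T[:3,3]
E
python3 - <<'E'
from h import *
snap('scene','s0');snap('top','t0')
s=arm.observe();print(s)
for n in('scene','top'):print(viewer.get_calibration(n))
E
```

```text
{'time_s': 0.1, 'q': array([-1.41858656e+00,  3.13929130e-01,  4.51148435e-02,  1.30365325e+00,
        8.62391832e-06,  1.43115894e+00]), 'joint_vel': array([ 0.00042641, -0.0008805 ,  0.00260569, -0.00043504, -0.0002904 ,
        0.00053623]), 'joint_torque': array([ 2.69262200e-03, -4.81724060e+01,  2.99245101e+01,  1.27145709e-02,
       -3.45994056e-05,  1.63412000e-05]), 'ee_pos': array([ 0.1653412 , -0.55022763,  0.230505  ]), 'orientation': array([-3.10655045e+00, -4.56564190e-01,  2.95424389e-06]), 'force': array([-0.73601153, -0.61880497, -0.01936906]), 'moment': array([0.07488041, 0.0056942 , 0.02651825]), 'grip_force': 0.0, 'opening': 0.08526260272241903}
{'intrinsics': array([[460.02120408,   0.        , 277.68932891],
       [  0.        , 460.02120408, 212.72439767],
       [  0.        ,   0.        ,   1.        ]]), 'k1': 0.009717729317995387, 'cam_to_world': array([[-0.69008505, -0.61195636,  0.38638327,  0.89675529],
       [ 0.72371138, -0.57984747,  0.37419079,  0.3050568 ],
       [-0.00494507,  0.53785344,  0.84302386,  0.82348349],
       [ 0.        ,  0.        ,  0.        ,  1.        ]])}
{'intrinsics': array([[486.66916733,   0.        , 279.24989444],
       [  0.        , 486.66916733, 200.30426668],
       [  0.        ,   0.        ,   1.        ]]), 'k1': -0.06452753400606569, 'cam_to_world': array([[-0.0190522 ,  0.99710059, -0.07367106,  0.5095041 ],
       [-0.99981624, -0.01884414,  0.00351832, -0.04449059],
       [ 0.00211985,  0.07372456,  0.99727639,  0.91538459],
       [ 0.        ,  0.        ,  0.        ,  1.        ]])}
```

View pics/s0.png

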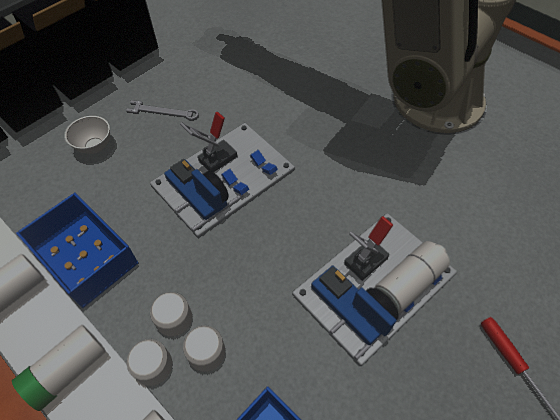

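View pics/t0.png

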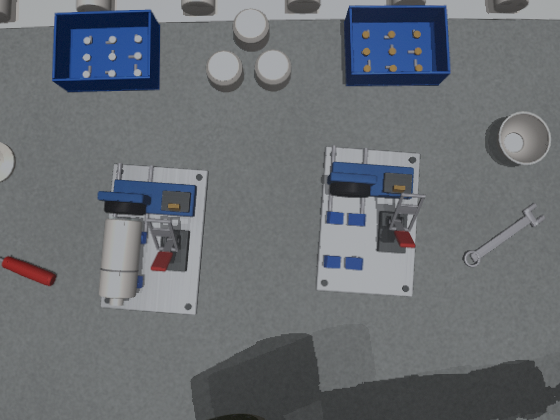

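The loaded jig is at the left of the top view: plate corners about (113,163), (208,171), (196,314), (101,306), keeper near (174,206), red lever (162,260). The empty jig is on the right. I'll enlarge the loaded one.

Run:
```python
from h import *
p=np.load('t0.npz')['p'][150:325,85:225]; q=np.load('s0.npz')['p'][200:370,285:465]
f=lambda a,s:cv2.resize(a,None,fx=s,fy=s,interpolation=cv2.INTER_CUBIC)[:,:,::-1]
a=f(p,3.4);b=f(q,2.5); 
o=np.zeros((600,800,3),np.uint8);a=a[:600,:476];o[:a.shape[0],:a.shape[1]]=a
cv2.imwrite('pics/c0.png',cv2.resize(p,None,fx=3.4,fy=3.4,interpolation=cv2.INTER_CUBIC)[:,:,::-1])
cv2.imwrite('pics/c1.png',cv2.resize(q,None,fx=3.5,fy=3.5,interpolation=cv2.INTER_CUBIC)[:,:,::-1])
```

```text
(no output)
```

View pics/c0.png

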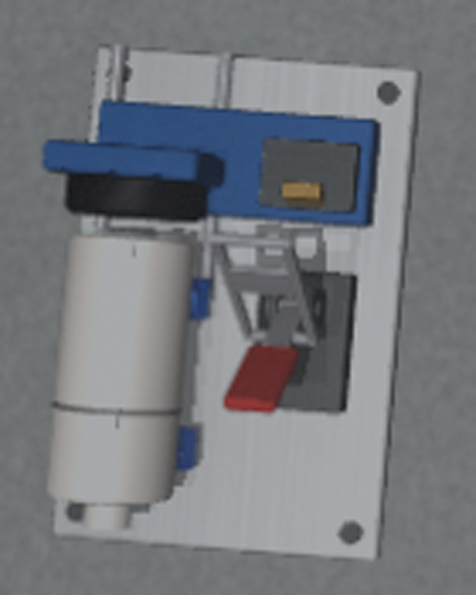

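View pics/c1.png

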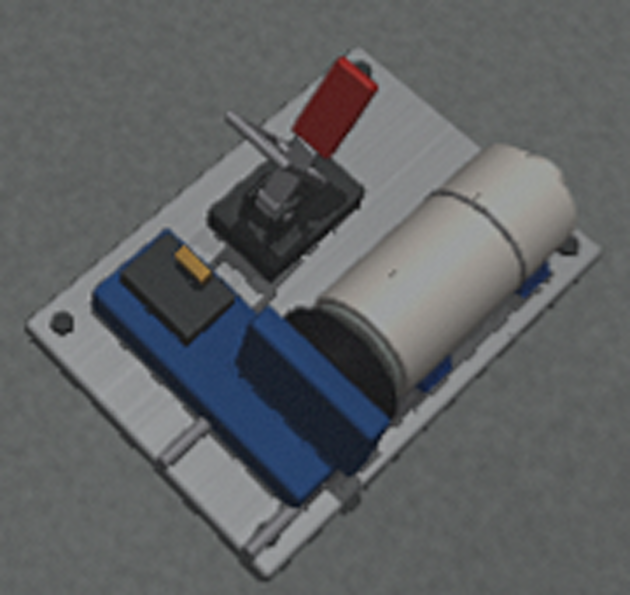

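The crops show the plate corners (top crop: (98,45), (417,71), (377,558), (53,534)), brass keeper (300,190), hook bar around (262,237), and red grip (262,378). In the scene crop the corners are (28,322), (262,580), (600,245), (358,48).

```bash
cat >> h.py <<'E'
def fit(P,Q): # 2D rigid
    cp,cq=P.mean(0),Q.mean(0);H=(P-cp).T@(Q-cq);a=np.arctan2(H[0,1]-H[1,0],H[0,0]+H[1,1])
    M=np.array([[np.cos(a),-np.sin(a)],[np.sin(a),np.cos(a)]]);return a,cq-M@cp,M
E
python3 - <<'E'
from h import *
P=np.array([[.135,.09],[.135,-.09],[-.135,-.09],[-.135,.09]])
t=np.array([[98,45],[417,71],[377,558],[53,534]])/3.4+[85,150]
s=np.array([[262,580],[28,322],[358,48],[600,245]])/3.5+[285,200]
for n,px in(('top',t),('scene',s)):
    Q=np.array([world(n,None,u-.35,v-.35,.012)[:2] for u,v in px]);a,o,M=fit(P,Q)
    print(n,np.degrees(a),o,(Q-(P@M.T+o)).round(4).tolist())
    d=np.load(n[0]+'0.npz')['d']
    L=[('keeper',300,188),('bar',262,238),('barR',292,243),('grip',262,378),('cam',120,300)] if n=='top' else [('keeper',195,258),('bar',228,115),('grip',337,105),('tip',357,70),('cam',420,260)]
    for nm,u,v in L:
        k=(3.4,85,150) if n=='top' else (3.5,285,200)
        w=world(n,d,u/k[0]+k[1],v/k[0]+k[2]); j=M.T@(w[:2]-o); print(nm,w.round(4),'jig',j.round(4))
E
```

```text
top -5.235181233254301 [0.5106037 0.1868378] [[-0.0004, -0.0006], [-0.0022, 0.0011], [0.002, 0.0007], [0.0005, -0.0012]]
keeper [0.5673 0.1395 0.0617] jig [ 0.0608 -0.042 ]
bar [0.5381 0.1365 0.1572] jig [ 0.032  -0.0476]
barR [0.5406 0.1551 0.0101] jig [ 0.0328 -0.0289]
grip [0.4722 0.1464 0.1168] jig [-0.0346 -0.0437]
cam [0.5109 0.2252 0.0873] jig [-0.0032  0.0383]
scene -5.146698865181981 [0.50954469 0.18657188] [[0.0016, -0.0015], [-0.0028, 0.0023], [0.0022, 0.0024], [-0.001, -0.0032]]
keeper [0.5635 0.1398 0.0608] jig [ 0.058  -0.0417]
bar [0.5367 0.1245 0.1566] jig [ 0.0326 -0.0594]
grip [0.4726 0.1501 0.1167] jig [-0.0335 -0.0397]
tip [0.4599 0.149  0.1345] jig [-0.046  -0.0419]
cam [0.4978 0.2273 0.0856] jig [-0.0153  0.0395]
```

>>> move_arm(offset=[[0.56,-0.555,0.0],[0.56,-0.555,0.0],[0.56,-0.555,0.0],[0.56,-0.555,0.0],[0.56,-0.555,0.0]], rot=[[0,0,-68],[0,0,-68],[0,0,-68],[0,0,-68],[0,0,-68]], grip=[0,0,0,0,0])

```text
time_s: 0.52
ee_pos: [0.2652, -0.3657, 0.2308]
orientation: [-2.813, -1.397, -0.0]
force: [0.5, 0.9, 0.7]
opening: 0.0257
grip_force: 0.0
```

```bash
cat >> h.py <<'E'
O=np.array([.5102,.1867,0]);J=R.from_euler('z',-5.2,degrees=True)
def go(*t,yaw=84.8):
    s=arm.observe();T=R.from_rotvec(s['orientation']);p=s['ee_pos']
    D=R.from_euler('z',yaw,degrees=True)*R.from_euler('x',180,degrees=True)
    print('t',round(s['time_s'],2),'jig',J.inv().apply(p-O).round(4),'F',J.inv().apply(s['force']).round(1),'open',round(s['opening'],4),'q',s['q'].round(2))
    if t: print('off',T.inv().apply(J.apply(t)+O-p).round(4),'rot',np.degrees((T.inv()*D).as_rotvec()).round(1))
E
python3 -c "
from h import *
go(.035,-.042,.20)"
```

```text
t 0.52 jig [-0.1939 -0.5724  0.2308] F [0.5 1.  0.7] open 0.0257 q [-1.12  0.08 -0.25  1.24  0.    1.1 ]
off [ 0.5711 -0.0866  0.0311] rot [ -0.  -0. -32.]
```

>>> move_arm(offset=[[0.57,-0.086,0.0],[0.57,-0.086,0.0],[0.57,-0.086,0.0],[0.57,-0.086,0.0],[0.57,-0.086,0.0]], rot=[[0,0,-32],[0,0,-32],[0,0,-32],[0,0,-32],[0,0,-32]], grip=[0,0,0,0,0])

```text
time_s: 0.93
ee_pos: [0.3658, -0.1833, 0.2312]
orientation: [2.319, 2.119, -0.0]
force: [1.3, 1.0, 0.9]
opening: 0.0001
grip_force: 0.0
```

```bash
python3 -c "
from h import *
go(.035,-.042,.20)"
```

```text
t 0.93 jig [-0.1102 -0.3815  0.2312] F [1.2 1.1 0.9] open 0.0001 q [-0.66 -0.01 -0.34  1.24 -0.    1.  ]
off [0.3395 0.1454 0.0312] rot [0. 0. 0.]
```

>>> move_arm(offset=[[0.34,0.145,0.0],[0.34,0.145,0.0],[0.34,0.145,0.0],[0.34,0.145,0.0],[0.34,0.145,0.0]], rot=[[0,0,0],[0,0,0],[0,0,0],[0,0,0],[0,0,0]], grip=[0,0,0,0,0])

```text
time_s: 1.35
ee_pos: [0.4655, -0.0002, 0.2311]
orientation: [2.325, 2.113, -0.0]
force: [1.3, -0.7, 0.4]
opening: 0.0001
grip_force: 0.0
```

```bash
python3 -c "
from h import *
go(.035,-.042,.20)"
```

```text
t 1.35 jig [-0.0276 -0.1901  0.2311] F [ 1.3 -0.5  0.4] open 0.0001 q [-0.17  0.1  -0.22  1.25 -0.    1.49]
off [0.1484 0.0619 0.0311] rot [-0.   0.  -0.3]
```

>>> move_arm(offset=[[0.148,0.062,0.0],[0.148,0.062,0.0],[0.148,0.062,0.0],[0.148,0.062,0.0],[0.148,0.062,0.03]], rot=[[0,0,0],[0,0,0],[0,0,0],[0,0,0],[0,0,0]], grip=[0,0,0,0,0])

```text
time_s: 1.77
ee_pos: [0.5474, 0.1448, 0.2059]
orientation: [2.314, 2.115, 0.018]
force: [1.4, 0.8, 0.8]
opening: -0.0005
grip_force: 0.0
```

Run:
```python
from h import *
p,d=snap('scene','s1'); go(.035,-.042,.17)
c=p[160:340,280:460];cv2.imwrite('pics/s1c.png',cv2.resize(c,None,fx=3.2,fy=3.2,interpolation=cv2.INTER_CUBIC)[:,:,::-1])
```

```text
t 1.82 jig [ 0.0349 -0.0417  0.1963] F [-2.3 -1.3 -4. ] open 0.0002 q [ 0.11  0.3  -0.06  1.21  0.    1.77]
off [-0.0003  0.0002  0.0263] rot [-0.2  0.   0. ]
```

View pics/s1c.png

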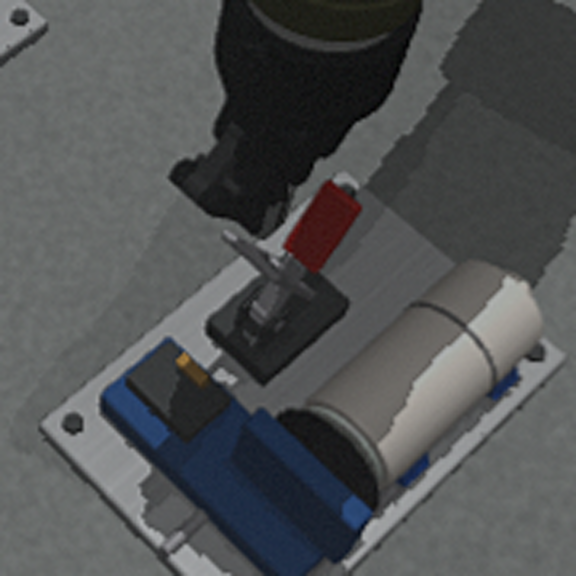

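The closed fingers stand above the hook bar (bar about (245,250) in the crop), clear of the lever. Next I lower and push diagonally toward +x.

>>> move_arm(offset=[[0,0,0.01],[0,0,0.02],[0,0,0.03],[0,0.002,0.036],[0,0.004,0.042]], rot=[[0,0,0],[0,0,0],[0,0,0],[0,0,0],[0,0,0]], grip=[0,0,0,0,0])

```text
time_s: 2.23
ee_pos: [0.545, 0.1378, 0.1591]
orientation: [2.326, 2.111, 0.0]
force: [-0.2, -0.7, 0.8]
opening: 0.0001
grip_force: 0.0
```

```bash
python3 -c "
from h import *
go(.05,-.042,.14)"
```

```text
t 2.23 jig [ 0.0391 -0.0456  0.1591] F [-0.2 -0.7  0.8] open 0.0001 q [ 0.1   0.32 -0.13  1.13 -0.    1.77]
off [0.0036 0.0109 0.0191] rot [ 0.   0.  -0.4]
```

>>> move_arm(offset=[[0.0035,0.001,0.005],[0.0035,0.003,0.01],[0.0035,0.006,0.015],[0.0035,0.01,0.02],[0.0035,0.014,0.025]], rot=[[0,0,0],[0,0,0],[0,0,0],[0,0,0],[0,0,0]], grip=[0,0,0,0,0])

```text
time_s: 2.65
ee_pos: [0.5605, 0.1408, 0.1344]
orientation: [2.324, 2.112, 0.002]
force: [1.1, 0.4, 1.7]
opening: -0.0001
grip_force: 0.8
```

```bash
python3 -c "
from h import *
go(.06,-.042,.12)
p,d=snap('top','t2')
c=p[150:325,85:225];cv2.imwrite('pics/t2c.png',cv2.resize(c,None,fx=3.4,fy=3.4,interpolation=cv2.INTER_CUBIC)[:,:,::-1])
p,d=snap('scene','s2')
c=p[160:340,280:460];c=cv2.resize(c,None,fx=3.2,fy=3.2,interpolation=cv2.INTER_CUBIC)[:,:,::-1];cv2.imwrite('pics/s2c.png',c)"
```

```text
t 2.65 jig [ 0.0542 -0.0412  0.1344] F [1.1 0.5 1.7] open -0.0001 q [ 0.11  0.36 -0.13  1.08 -0.    1.77]
off [-0.0008  0.0057  0.0144] rot [ 0.1 -0.  -0.3]
```

View pics/s2c.png

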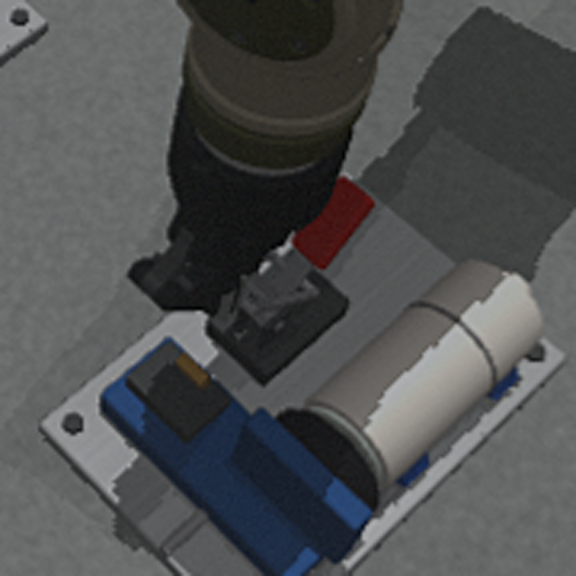

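>>> move_arm(offset=[[0,0.002,0.006],[0,0.005,0.012],[0,0.007,0.018],[0,0.009,0.024],[0,0.01,0.03]], rot=[[0,0,0],[0,0,0],[0,0,0],[0,0,0],[0,0,0]], grip=[0,0,0,0,0])

```text
time_s: 3.17
ee_pos: [0.5697, 0.1399, 0.1035]
orientation: [2.325, 2.113, 0.0]
force: [1.7, 0.9, 0.8]
opening: 0.0002
grip_force: 1.2
```

>>> move_arm(offset=[[0,0.001,0.006],[0,0.002,0.012],[0,0.002,0.018],[0,0.002,0.018],[0,0.002,0.018]], rot=[[0,0,0],[0,0,0],[0,0,0],[0,0,0],[0,0,0]], grip=[0,0,0,0,0])

```text
time_s: 3.58
ee_pos: [0.5703, 0.1396, 0.0855]
orientation: [-2.324, -2.112, 0.003]
force: [2.1, 0.1, -0.8]
opening: -0.0003
grip_force: 0.4
```

```bash
python3 -c "
from h import *
go(0,-.042,.16)"
```

```text
t 3.58 jig [ 0.0641 -0.0414  0.0855] F [ 2.1  0.3 -0.8] open -0.0003 q [ 0.1   0.42 -0.17  0.99  0.    1.77]
off [-0.0009 -0.0643 -0.0743] rot [-0.1  0.  -0.3]
```

>>> move_arm(offset=[[0,0,-0.04],[0,0,-0.075],[0,-0.03,-0.085],[0,-0.065,-0.085],[0,-0.065,-0.085]], rot=[[0,0,0],[0,0,0],[0,0,0],[0,0,0],[0,0,0]], grip=[0,0,0,0,0])

```text
time_s: 4.0
ee_pos: [0.4988, 0.1462, 0.1711]
orientation: [-2.32, -2.111, 0.01]
force: [-1.7, 0.0, -0.8]
opening: 0.0005
grip_force: 0.0
```

```bash
python3 -c "
from h import *
go(-.005,-.042,.12)
p,d=snap('scene','s3')
c=p[180:320,290:430];c=cv2.resize(c,None,fx=4.2,fy=4.2,interpolation=cv2.INTER_CUBIC)[:,:,::-1];cv2.imwrite('pics/s3c.png',c)"
```

```text
t 4.0 jig [-0.0077 -0.0414  0.1711] F [-1.7 -0.1 -0.8] open 0.0005 q [ 0.13  0.24 -0.2   1.14  0.    1.79]
off [-0.0005  0.0031  0.0511] rot [-0.4  0.1 -0.2]
```

View pics/s3c.png

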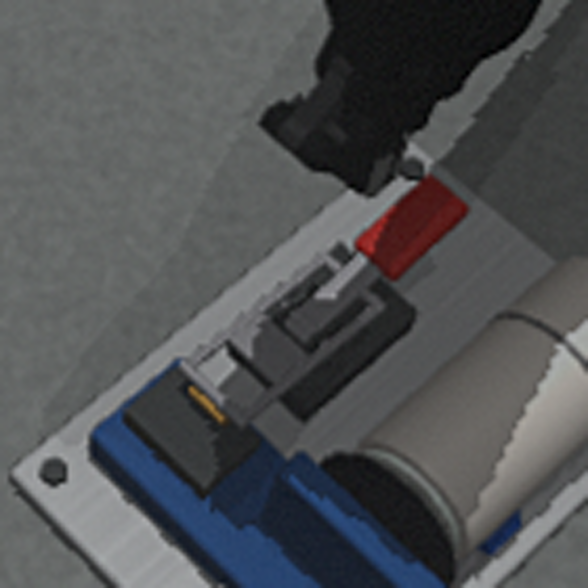

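Run:
```python
from h import *
z=np.load('s3.npz');p,d=z['p'].astype(int),z['d']
W={}
for v in range(180,300):
  for u in range(290,400):
    if d[v,u]>0:
      w=world('scene',d,u,v);j=J.inv().apply(w-O);W[u,v]=(j,p[v,u])
red=np.array([j for j,c in W.values() if c[0]>2*c[1]+25 and c[0]>2*c[2] and j[2]<.14 and j[2]>.03 and abs(j[1]+.042)<.02])
print(len(red));x,zz=red[:,0],red[:,2]
top=red[np.argsort(red[:,0])];
for b in np.arange(-.11,0,.008):
    m=(x>=b)&(x<b+.008)
    if m.any(): print('red x',b.round(3),'zmean',zz[m].mean().round(4),'zmax',zz[m].max().round(4),m.sum())
for lo,hi,n in((-.052,-.032,'mid'),(-.064,-.056,'railR'),(-.028,-.02,'railL')):
  print(n,[(round(b,3),np.round(np.median([j[2] for j,c in W.values() if b<=j[0]<b+.006 and lo<j[1]<hi and j[2]<.12] or [0]),4)) for b in np.arange(-.02,.1,.006)])
```

```text
Traceback (most recent call last):
  File "h.py", line 7, in world
    c=viewer.get_calibration(n);K=np.array(c['intrinsics']);T=np.array(c['cam_to_world'])
ValueError: time passes only in moves, steps and waits
```

```bash
sed -i 's/^def world/import functools\n@functools.lru_cache\ndef cal(n): return viewer.get_calibration(n)\ndef world/; s/c=viewer.get_calibration(n);K/c=cal(n);K/' h.py
cat > m.py <<'E'
from h import *
import sys
def run(f,cam='scene',r=(180,300,290,400)):
    z=np.load(f);p,d=z['p'].astype(int),z['d'];A=[];C=[]
    for v in range(r[0],r[1]):
        for u in range(r[2],r[3]):
            if d[v,u]>0: A.append(world(cam,d,u,v));C.append(p[v,u])
    A=J.inv().apply(np.array(A)-O);C=np.array(C)
    m=(C[:,0]>2*C[:,1]+15)&(C[:,0]>2*C[:,2])&(A[:,2]>.02)&(abs(A[:,1]+.042)<.02);x,z=A[m,0],A[m,2]
    print(m.sum(),'red',[(b.round(3),np.median(z[(x>=b)&(x<b+.008)]).round(4)) for b in np.arange(-.12,.01,.008) if ((x>=b)&(x<b+.008)).any()])
    for lo,hi,n in((-.050,-.034,'mid'),(-.063,-.057,'railR'),(-.027,-.021,'railL')):
        k=(A[:,1]>lo)&(A[:,1]<hi)&(A[:,2]<.12)
        print(n,[(b.round(3),np.median(A[k&(A[:,0]>=b)&(A[:,0]<b+.004),2]).round(4)) for b in np.arange(-.024,.1,.004) if (k&(A[:,0]>=b)&(A[:,0]<b+.004)).any()])
run(sys.argv[1],*( [] if len(sys.argv)<3 else ['top',(150,325,85,225)]))
E
python3 m.py s3.npz
```

```text
303 red [(np.float64(-0.096), np.float64(0.0672)), (np.float64(-0.088), np.float64(0.066)), (np.float64(-0.08), np.float64(0.0654)), (np.float64(-0.072), np.float64(0.064)), (np.float64(-0.064), np.float64(0.0627)), (np.float64(-0.056), np.float64(0.0622)), (np.float64(-0.048), np.float64(0.0607))]
mid [(np.float64(-0.024), np.float64(0.0574)), (np.float64(-0.02), np.float64(0.0562)), (np.float64(-0.016), np.float64(0.0555)), (np.float64(-0.012), np.float64(0.055)), (np.float64(-0.008), np.float64(0.0545)), (np.float64(-0.004), np.float64(0.0551)), (np.float64(0.0), np.float64(0.0534)), (np.float64(0.004), np.float64(0.0525)), (np.float64(0.008), np.float64(0.0575)), (np.float64(0.012), np.float64(0.061)), (np.float64(0.016), np.float64(0.0223)), (np.float64(0.02), np.float64(0.0622)), (np.float64(0.024), np.float64(0.0621)), (np.float64(0.028), np.float64(0.062)), (np.float64(0.032), np.float64(0.0623)), (np.float64(0.056), np.float64(0.0668)), (np.float64(0.06), np.float64(0.0586)), (np.float64(0.064), np.float64(0.0479)), (np.float64(0.068), np.float64(0.0479)), (np.float64(0.072)
[... 2116 characters left out ...]
0139)), (np.float64(0.032), np.float64(0.0138)), (np.float64(0.036), np.float64(0.0649)), (np.float64(0.04), np.float64(0.0654)), (np.float64(0.044), np.float64(0.065)), (np.float64(0.048), np.float64(0.0651)), (np.float64(0.052), np.float64(0.0483)), (np.float64(0.056), np.float64(0.0506)), (np.float64(0.06), np.float64(0.0487)), (np.float64(0.064), np.float64(0.0472)), (np.float64(0.068), np.float64(0.0482)), (np.float64(0.072), np.float64(0.0481)), (np.float64(0.076), np.float64(0.0472)), (np.float64(0.08), np.float64(0.0479)), (np.float64(0.084), np.float64(0.0428)), (np.float64(0.088), np.float64(0.0362)), (np.float64(0.092), np.float64(0.0351)), (np.float64(0.096), np.float64(0.0357))]
```

The hook lies down, but its bar is resting on top of the keeper (about (207,385) in the crop). The lever swung down to about 0.13 rad, so the bar is not hooked. I'll pinch the grip across its width and raise the lever; this slides the bar forward over the keeper so it drops in.

>>> move_arm(offset=[[0,-0.067,-0.005],[0,-0.067,-0.005],[0,-0.067,-0.005],[0,-0.067,-0.005],[0,-0.067,-0.005]], rot=[[0,0,-90],[0,0,-90],[0,0,-90],[0,0,-90],[0,0,-90]], grip=[0.5,0.5,0.5,0.5,0.5])

```text
time_s: 4.47
ee_pos: [0.4394, 0.1524, 0.1764]
orientation: [-1.554, -2.73, 0.0]
force: [-0.6, -0.0, 0.3]
opening: 0.0424
grip_force: 0.0
```

>>> move_arm(offset=[[0,0,0],[0,0,0],[0,0,0],[0,0,0],[0,0,0]], rot=[[0,0,-54],[0,0,-54],[0,0,-54],[0,0,-54],[0,0,-54]], grip=[0.5,0.5,0.5,0.5,0.5])

```text
time_s: 4.88
ee_pos: [0.4398, 0.1522, 0.1762]
orientation: [-0.639, -3.075, 0.001]
force: [-0.0, -0.2, 1.2]
opening: 0.0423
grip_force: 0.0
```

```bash
python3 -c "
from h import *
go(-.075,-.042,.12,yaw=174.8)"
```

```text
t 4.88 jig [-0.0669 -0.0407  0.1762] F [-0.  -0.2  1.2] open 0.0423 q [ 0.16  0.13 -0.33  1.12 -0.    0.57]
off [ 0.0072 -0.0037  0.0562] rot [ -0.   -0.  -18.3]
```

>>> move_arm(offset=[[0.007,-0.004,0.02],[0.007,-0.004,0.04],[0.007,-0.004,0.056],[0.007,-0.004,0.056],[0.007,-0.004,0.056]], rot=[[0,0,-18.3],[0,0,-18.3],[0,0,-18.3],[0,0,-18.3],[0,0,-18.3]], grip=[0.5,0.5,0.5,0.5,0.5])

```text
time_s: 5.3
ee_pos: [0.4311, 0.1513, 0.1197]
orientation: [-0.155, -3.135, 0.001]
force: [0.9, 0.5, 0.6]
opening: 0.0425
grip_force: 0.0
```

```bash
python3 -c "
from h import *
go(-.075,-.042,.042,yaw=174.8)"
```

```text
t 5.3 jig [-0.0756 -0.0425  0.1197] F [0.8 0.6 0.6] open 0.0425 q [ 0.16  0.16 -0.44  0.97 -0.    0.26]
off [-0.0008  0.0005  0.0777] rot [-0.  -0.1 -0.5]
```

>>> move_arm(offset=[[0,0,0.025],[0,0,0.05],[0,0,0.068],[0,0,0.077],[0,0,0.077]], rot=[[0,0,0],[0,0,0],[0,0,0],[0,0,0],[0,0,0]], grip=[0.5,0.5,0.5,0.5,0.5])

```text
time_s: 5.72
ee_pos: [0.4312, 0.1513, 0.0425]
orientation: [-0.154, -3.136, 0.001]
force: [-0.3, -0.7, 0.8]
opening: 0.0427
grip_force: 0.0
```

>>> move_arm(offset=[[0,0,0],[0,0,0],[0,0,0],[0,0,0],[0,0,0]], rot=[[0,0,0],[0,0,0],[0,0,0],[0,0,0],[0,0,0]], grip=[0.1,0.1,0.1,0.1,0.1], force=20)

```text
time_s: 6.13
ee_pos: [0.4329, 0.1519, 0.0443]
orientation: [0.152, 3.136, 0.002]
force: [-0.5, 2.1, 0.7]
opening: 0.0258
grip_force: 24.3
```

```bash
python3 -c "
from h import *
go(-.075,-.042,.042,yaw=174.8)"
```

```text
t 6.13 jig [-0.0738 -0.0416  0.0443] F [-0.7  2.1  0.7] open 0.0258 q [ 0.16  0.24 -0.55  0.78  0.    0.26]
off [ 0.0012 -0.0004  0.0023] rot [ 0.1  0.1 -0.3]
```

>>> move_arm(offset=[[-0.0025,0,-0.011],[-0.0067,0,-0.0214],[-0.0123,0,-0.0311],[-0.0193,0,-0.04],[-0.0276,0,-0.0475]], rot=[[0,0,0],[0,0,0],[0,0,0],[0,0,0],[0,0,0]], grip=[0.1,0.1,0.1,0.1,0.1], force=20)

```text
time_s: 6.55
ee_pos: [0.4582, 0.1495, 0.0911]
orientation: [-0.151, -3.136, -0.003]
force: [-1.3, 5.1, -2.6]
opening: 0.0253
grip_force: 22.6
```

```bash
python3 -c "
from h import *
go(-.0327,-.042,.0985,yaw=174.8)"
```

```text
t 6.55 jig [-0.0484 -0.0417  0.0911] F [-1.7  5.  -2.6] open 0.0253 q [ 0.15  0.23 -0.43  0.91  0.    0.24]
off [-0.0157 -0.0002 -0.0074] rot [ 0.1 -0.1 -0.3]
```

>>> move_arm(offset=[[-0.007,0,-0.005],[-0.0115,0,-0.0075],[-0.016,0,-0.0095],[-0.016,0,-0.0095],[-0.016,0,-0.0095]], rot=[[0,0,0],[0,0,0],[0,0,0],[0,0,0],[0,0,0]], grip=[0.1,0.1,0.1,0.1,0.1], force=20)

```text
time_s: 6.97
ee_pos: [0.4751, 0.148, 0.1008]
orientation: [-0.152, -3.138, -0.003]
force: [-2.0, 4.2, 3.1]
opening: 0.0256
grip_force: 22.1
```

```bash
python3 - <<'E'
from h import *
go(-.0327,-.042,.0985,yaw=174.8)
p,d=snap('scene','s4')
c=p[180:320,290:430];c=cv2.resize(c,None,fx=4.2,fy=4.2,interpolation=cv2.INTER_CUBIC)[:,:,::-1];cv2.imwrite('pics/s4c.png',c)
E
python3 m.py s4.npz | sed 's/np.float64//g'
```

```text
t 6.97 jig [-0.0314 -0.0417  0.1008] F [-2.4  4.   3.1] open 0.0256 q [ 0.14  0.25 -0.38  0.95  0.    0.24]
off [ 0.0013 -0.0003  0.0023] rot [ 0.1 -0.  -0.3]
190 red [((-0.048), (0.1285)), ((-0.04), (0.1174)), ((-0.032), (0.1043)), ((-0.024), (0.0947))]
mid [((-0.024), (0.0933)), ((-0.02), (0.0856)), ((-0.016), (0.078)), ((-0.012), (0.0724)), ((-0.008), (0.0648)), ((-0.004), (0.0575)), ((0.0), (0.0508)), ((0.004), (0.0326)), ((0.008), (0.032)), ((0.016), (0.0107)), ((0.024), (0.0664)), ((0.028), (0.0637)), ((0.032), (0.0627)), ((0.036), (0.0626)), ((0.04), (0.0615)), ((0.044), (0.0596)), ((0.048), (0.0616)), ((0.056), (0.0607)), ((0.06), (0.058)), ((0.064), (0.049)), ((0.068), (0.0535)), ((0.072), (0.049)), ((0.076), (0.0474)), ((0.08), (0.0479)), ((0.084), (0.0439)), ((0.088), (0.0365)), ((0.092), (0.0366)), ((0.096), (0.0362))]
railR [((-0.024), (0.113)), ((-0.02), (0.078)), ((-0.016), (0.0792)), ((-0.012), (0.0775)), ((-0.008), (0.0755)), ((-0.004), (0.0734)), ((0.0), (0.0328)), ((0.004), (0.0331)), ((0.008), (0.0712)), ((0.012), (0.0701)), ((0.016), (0.07)), ((0.02), (0.0672)), 
[... 348 characters left out ...]
), ((0.092), (0.0363)), ((0.096), (0.0351))]
railL [((-0.024), (0.1091)), ((-0.02), (0.0775)), ((-0.016), (0.0531)), ((-0.012), (0.0532)), ((-0.008), (0.0701)), ((-0.004), (0.0507)), ((0.0), (0.0491)), ((0.004), (0.034)), ((0.008), (0.0318)), ((0.012), (0.0515)), ((0.016), (0.0274)), ((0.02), (0.0141)), ((0.024), (0.0131)), ((0.028), (0.0143)), ((0.032), (0.0135)), ((0.036), (0.0646)), ((0.04), (0.0611)), ((0.044), (0.0594)), ((0.048), (0.0598)), ((0.052), (0.0511)), ((0.056), (0.0489)), ((0.06), (0.0516)), ((0.064), (0.0542)), ((0.068), (0.0494)), ((0.072), (0.0494)), ((0.076), (0.0495)), ((0.08), (0.0487)), ((0.084), (0.0427)), ((0.088), (0.0364)), ((0.092), (0.0363)), ((0.096), (0.0379))]
```

View pics/s4c.png

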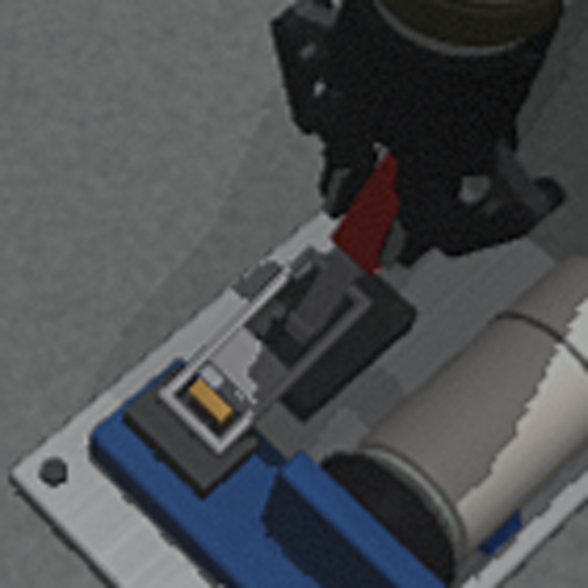

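The window now sits over the brass keeper (210,398) and the bar lies just beyond it, so the hook is seated. Next I bring the lever down along its arc.

>>> move_arm(offset=[[0.0097,0,0.0058],[0.0188,0,0.0127],[0.0267,0,0.0208],[0.0334,0,0.0301],[0.0386,0,0.0402]], rot=[[0,0,0],[0,0,0],[0,0,0],[0,0,0],[0,0,0]], grip=[0.1,0.1,0.1,0.1,0.1], force=20)

```text
time_s: 7.43
ee_pos: [0.4395, 0.1513, 0.0617]
orientation: [0.152, 3.132, 0.001]
force: [2.1, 1.4, 5.5]
opening: 0.0253
grip_force: 23.9
```

```bash
python3 - <<'E'
from h import *
go(-.07,-.042,.0606,yaw=174.8)
p,d=snap('scene','s5')
E
python3 m.py s5.npz | sed 's/np.float64//g'
```

```text
t 7.43 jig [-0.0672 -0.0416  0.0617] F [2.  1.6 5.5] open 0.0253 q [ 0.16  0.23 -0.52  0.82 -0.    0.26]
off [ 0.0028 -0.0004  0.0011] rot [ 0.1  0.4 -0.4]
251 red [((-0.088), (0.0862)), ((-0.08), (0.0833)), ((-0.072), (0.08)), ((-0.064), (0.0777)), ((-0.056), (0.0744)), ((-0.048), (0.0711))]
mid [((-0.024), (0.0606)), ((-0.02), (0.0594)), ((-0.016), (0.0594)), ((-0.012), (0.0573)), ((-0.008), (0.0559)), ((-0.004), (0.0543)), ((0.0), (0.0519)), ((0.004), (0.0517)), ((0.008), (0.0563)), ((0.012), (0.0571)), ((0.016), (0.0579)), ((0.02), (0.0564)), ((0.024), (0.0558)), ((0.028), (0.056)), ((0.032), (0.0563)), ((0.036), (0.0552)), ((0.04), (0.0349)), ((0.052), (0.0604)), ((0.056), (0.0591)), ((0.06), (0.0525)), ((0.064), (0.0477)), ((0.068), (0.0479)), ((0.072), (0.0477)), ((0.076), (0.0472)), ((0.08), (0.0426)), ((0.084), (0.036)), ((0.088), (0.0357)), ((0.092), (0.036)), ((0.096), (0.0251))]
railR [((-0.024), (0.061)), ((-0.02), (0.0623)), ((-0.016), (0.0588)), ((-0.012), (0.0615)), ((-0.008), (0.0599)), ((-0.004), (0.0591)), ((0.0), (0.0597)), ((0.004), (0.0601)), ((0.008), (0.0603))
[... 414 characters left out ...]
)), ((0.092), (0.0355)), ((0.096), (0.0255))]
railL [((-0.024), (0.0319)), ((-0.02), (0.0354)), ((-0.016), (0.0317)), ((-0.012), (0.0608)), ((-0.008), (0.0314)), ((-0.004), (0.0569)), ((0.0), (0.0433)), ((0.004), (0.0312)), ((0.008), (0.0319)), ((0.012), (0.0328)), ((0.016), (0.0245)), ((0.02), (0.0136)), ((0.024), (0.0147)), ((0.028), (0.0559)), ((0.032), (0.0564)), ((0.036), (0.0566)), ((0.04), (0.0558)), ((0.044), (0.0549)), ((0.048), (0.0528)), ((0.052), (0.0514)), ((0.056), (0.0534)), ((0.06), (0.0503)), ((0.064), (0.0479)), ((0.068), (0.048)), ((0.072), (0.0466)), ((0.076), (0.0468)), ((0.08), (0.0437)), ((0.084), (0.0365)), ((0.088), (0.0382)), ((0.092), (0.037)), ((0.096), (0.0376))]
```

>>> move_arm(offset=[[0.0036,0,0.0108],[0.0056,0,0.022],[0.0059,0,0.0334],[0.0055,0,0.04],[0.0055,0,0.042]], rot=[[0,0,0],[0,0,0],[0,0,0],[0,0,0],[0,0,0]], grip=[0.1,0.1,0.1,0.1,0.1], force=20)

```text
time_s: 7.9
ee_pos: [0.4336, 0.1519, 0.02]
orientation: [0.152, 3.134, 0.002]
force: [-6.6, 1.5, 30.1]
opening: 0.0253
grip_force: 30.1
```

```bash
python3 - <<'E'
from h import *
go(-.075,-.042,.0204,yaw=174.8)
p,d=snap('scene','s6')
E
python3 m.py s6.npz | sed 's/np.float64//g'|head -2
```

```text
t 7.9 jig [-0.0731 -0.0416  0.02  ] F [-6.7  0.9 30.1] open 0.0253 q [ 0.16  0.27 -0.58  0.71  0.    0.26]
off [ 0.0019 -0.0005 -0.0004] rot [ 0.1  0.2 -0.3]
192 red [((-0.096), (0.0416)), ((-0.088), (0.0429)), ((-0.08), (0.0442)), ((-0.072), (0.0455)), ((-0.064), (0.047)), ((-0.056), (0.0476)), ((-0.048), (0.0477))]
mid [((-0.024), (0.0509)), ((-0.02), (0.0508)), ((-0.016), (0.0528)), ((-0.012), (0.0526)), ((-0.008), (0.0537)), ((-0.004), (0.054)), ((0.0), (0.0529)), ((0.004), (0.0543)), ((0.008), (0.045)), ((0.012), (0.0503)), ((0.016), (0.0511)), ((0.02), (0.0504)), ((0.024), (0.0512)), ((0.028), (0.0517)), ((0.032), (0.0528)), ((0.036), (0.0337)), ((0.04), (0.0367)), ((0.044), (0.0441)), ((0.048), (0.0604)), ((0.052), (0.0611)), ((0.056), (0.0586)), ((0.06), (0.0499)), ((0.064), (0.048)), ((0.068), (0.0481)), ((0.072), (0.048)), ((0.076), (0.0477)), ((0.08), (0.0394)), ((0.084), (0.0363)), ((0.088), (0.0361)), ((0.092), (0.0361)), ((0.096), (0.022))]
```

The lever is at its stop, past centre. I'll release and back off.

>>> move_arm(offset=[[0,0,-0.002],[0,0,-0.002],[0,0,-0.002],[0,0,-0.002],[0,0,-0.002]], rot=[[0,0,0],[0,0,0],[0,0,0],[0,0,0],[0,0,0]], grip=[0.5,0.5,0.5,0.5,0.5])

```text
time_s: 8.37
ee_pos: [0.4311, 0.1512, 0.0198]
orientation: [-0.153, -3.137, 0.001]
force: [0.1, -0.8, 0.2]
opening: 0.0428
grip_force: 0.0
```

>>> move_arm(offset=[[0,0,-0.03],[0,0,-0.07],[0,0,-0.11],[0,0,-0.15],[0,0,-0.18]], rot=[[0,0,0],[0,0,0],[0,0,0],[0,0,0],[0,0,0]], grip=[0.5,0.5,0.5,0.5,0.5])

```text
time_s: 8.78
ee_pos: [0.4317, 0.1515, 0.2031]
orientation: [0.152, 3.136, 0.0]
force: [0.5, 0.3, -0.7]
opening: 0.0427
grip_force: 0.0
```

```bash
python3 - <<'E'
from h import *
go()
p,d=snap('scene','s7')
c=p[100:340,130:460];c=cv2.resize(c,None,fx=2.4,fy=2.4,interpolation=cv2.INTER_CUBIC)[:,:,::-1];cv2.imwrite('pics/s7c.png',c)
E
python3 m.py s7.npz | sed 's/np.float64//g'|head -2
```

```text
t 8.78 jig [-0.075  -0.0422  0.2031] F [ 0.5  0.4 -0.7] open 0.0427 q [ 0.16  0.1  -0.3   1.18 -0.    0.26]
211 red [((-0.096), (0.042)), ((-0.088), (0.0433)), ((-0.08), (0.0445)), ((-0.072), (0.0453)), ((-0.064), (0.047)), ((-0.056), (0.048)), ((-0.048), (0.0486))]
mid [((-0.024), (0.0506)), ((-0.02), (0.0508)), ((-0.016), (0.0522)), ((-0.012), (0.0524)), ((-0.008), (0.0531)), ((-0.004), (0.0537)), ((0.0), (0.0543)), ((0.004), (0.0532)), ((0.008), (0.0522)), ((0.012), (0.0506)), ((0.016), (0.0511)), ((0.02), (0.0506)), ((0.024), (0.0506)), ((0.028), (0.0521)), ((0.032), (0.0525)), ((0.036), (0.035)), ((0.04), (0.0374)), ((0.044), (0.0488)), ((0.048), (0.0612)), ((0.052), (0.0604)), ((0.056), (0.0571)), ((0.06), (0.0499)), ((0.064), (0.0479)), ((0.068), (0.0478)), ((0.072), (0.0483)), ((0.076), (0.0466)), ((0.08), (0.0406)), ((0.084), (0.0362)), ((0.088), (0.0362)), ((0.092), (0.0363)), ((0.096), (0.0218))]
```

View pics/s7c.png

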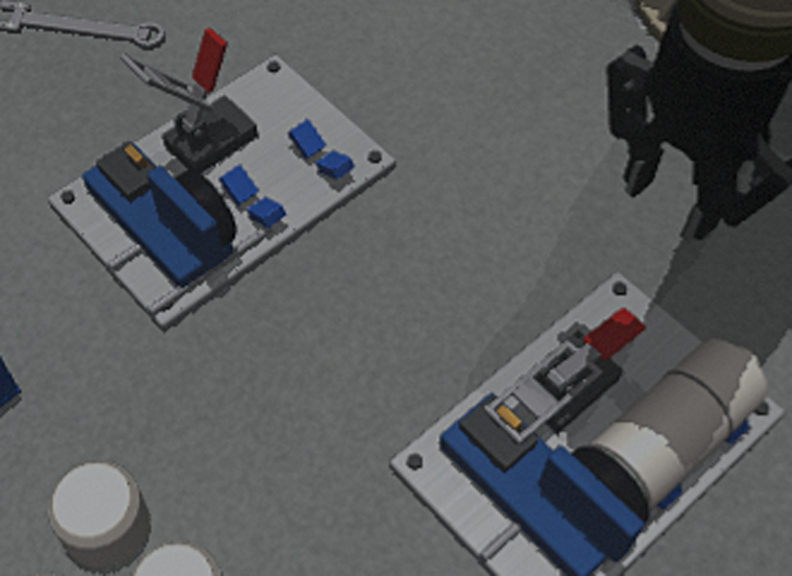

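The picture shows the hook over the keeper (510,415), the lever down (617,333), and the blue slide drawn up against the camera. The empty jig's latch is untouched and the gripper is clear.

```bash
python3 -c "
from station import arm
print(arm.close_job())"
```

```text
the job is handed in; nothing more can be done
None
```

The loaded jig is latched: hook over its keeper, lever staying down past centre, and blue slide drawn up against the camera. On the first tip the hook landed on top of the keeper and the lever swung down early, so I raised the lever again to seat the hook before pressing it down. The empty jig was not touched, and the job was handed in at about 9 s.

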